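Mount a fly-tying vise head in its bayonet pedestal and hold it seated

ROBOT

A 7-joint arm with a two-finger parallel gripper is mounted at the origin on the work surface. World frame = base frame: x ahead of the robot, y to its left, z up, the work surface at z = 0. Lengths are in mm, angles in rad, forces in N, time in s.
With the tool pointing down it reaches from about 425 to 1025 mm from the base axis. Payload 3.6 kg.
Tool frame: the origin (TCP) lies at the very end of the fingers, on their centre line; the grasp point (between the pads) lies behind it (env.grip_point_offset is the z of the grasp point in the tool frame, in mm); z points along the fingers, y is the line along which they close (so a half turn about z gives the same grasp; the last joint's range is limited). The gripper opens to 85 mm and grips with 20 to 120 N. Pads are 22 mm wide; open, the fingers measure 114 mm over their backs; the gripper's body (76 mm by 85 mm) begins 54 mm behind the grasp point. The pads swing forward as they close: fully open they stand 13 mm farther back than shut.
Start: joints at [1.121, 0.591, 0.048, 1.609, -0.033, 0.943, -0.034], TCP at [253.228, -679.342, 231.302] pointing down, gripper open.
Joint ranges: [-2.69, 2.69], [-0.47, 2.24], [-1.27, 1.36], [0.19, 2.51], [-1.53, 4.68], [0.08, 2.07], [-3.09, 3.09]. Speed limits (rad/s): [2.57, 2.57, 3.14, 3.14, 3.14, 3.14, 3.14].

INTERFACE

Orientations are given as a 3x3 rotation matrix whose columns are the frame's x, y, z axes.
In Python, from workcell import env, kin, vision, order gives the robot as it stands. The module is installed in compiled form; this text tells all that it offers. Calls block until the motion is done:
- env.movep(position, orientation): joint-space move of the TCP to a pose.
- env.servo_line(position, frame=None, velocity=150, contact_N=None): straight line of the TCP; frame=None keeps the orientation; velocity is the mean speed in mm/s. With contact_N (N) it stops when the force on the tool has changed by that much, and returns True; else False.
- env.move_j(angles): joint-space move.
- env.open_jaws() and env.gripper_close(force=None): open the fingers fully, or close them until they stop; force is the grip in N (None keeps the last).
- env.sleep(seconds).
- kin.ik(position, orientation): joint angles nearest the present ones, or None.
- env.sense(): the state.
- vision.read_camera(name): name is "side" or "top" or "wrist"; returns the picture (480x640x3 uint8, blue, green, red); there is no depth.
- vision.camera_model(name): a dict with "intrinsics" (3x3 intrinsics, pixels), "R" (3x3) and "t" (3): a world point X has camera coordinates R X + t; the wrist camera has in their place "hand_eye" (4x4, takes a point from camera to tool coordinates, whose origin is the TCP and whose axes are the flange's). Camera axes: x right, y down, z forward; pixel columns grow to the right and rows downward; lengths in mm; the calibration is good to about 2 mm. The wrist camera is an equidistant fisheye: a pixel r from the principal point sees the ray r / f radians off the axis. A picture is of the moment at which its call begins: read the wrist's pose just before it. camera_model takes no time and is no camera call.
A pose or a line that the arm cannot do raises env.MotionError and nothing moves.
- order.job_done(): hands the job in; it is judged then, once.
Trained networks look in the newest picture that a camera, given by its name, has taken for a name from the list of things; names that differ only in an ending like _2 or _b are one class to them, and where a whole thing is asked for, a point or a joint stands for the part that bears it (a point fixed in the world has none). Each returns a list of dicts, best first, with "confidence" (0 to 1); they miss things now and then, are a little off and sometimes report something else, mostly with a low value. They report only what shows in the picture. A call takes as long as a camera call. They do not tell look-alikes from the thing itself.
- vision.outline_of(camera, name): "mask" (480x640 bool, what is visible of it) and "extent" ([left, top, right, bottom] in pixels, round what is visible of it).
- vision.mark_of(camera, name): "point" ([row, column] in pixels: a listed point, or the origin of a listed thing).
The state is a dict: "time": time; "q": joint angles; "dq": joint speeds; "joint_efforts": joint torques, N m; "tcp_pos": TCP position; "eef_rot": TCP orientation; "contact_force": force on the tool from outside, world axes, zero at the start; "torque": the same for the moment, N m; "grip_width": opening from 0.0 (shut) to 1.0 (fully open); "finger_force": force on a finger pad.
Only numpy, scipy, OpenCV 4.12 (cv2) and the standard library are available. Lean on these libraries where they do the work, as an engineer would, in place of code of your own. Each camera call takes 0.05 s, during which the arm holds its last target. There are 200 camera calls.

TASK

Take the vise's jaw head out of its wooden parking block and mount it in the bayonet socket of the round pedestal: enter its cross pin through the two slots, push it down against the spring until the collar meets the socket face, and turn it a quarter turn clockwise (seen from above) up to the stop. The job finishes while you are still holding: keep gripping the head and keep it pressed down with the collar flush on the socket, because the spring lifts it if you let go. Leave the other things on the bench where they are.

Things in the scene. Friction and masses are not known exactly. Their poses are not given: they have to be found in the camera images.
- head_grip (a point): jaw head of a fly-tying vise, loose, about 0.3 kg. Point on its upright axis, in its grip: a dark steel block 36 (x) x 22 (y) x 44 mm tall, from 24 mm below to 20 mm above this point; grip it from above across y. Brass collar under the block, 56 mm across, 7 mm thick, underside 31 mm below this point. 6 mm above this point pointed jaws reach to x = +66 mm and a brass knob to x = -40 mm.
- head_pin (a point): middle of the cross pin of the jaw head, on its axis 44 mm below head_grip, same axes (z up). The pin is round steel, 7 mm thick, along x, out to 20 mm either side. It crosses the stem, 19 mm across, which runs 19 mm down from the collar and ends 6 mm below this point, tapered to 12 mm across.
- park_hole (a point): top centre of the hole in the wooden parking block (90 x 90 x 22 mm, fixed), 22 mm above the table. The hole is 46 mm across and right through; at the start the head stands upright in it at any yaw, its collar resting on the block and stem and pin hanging free.
- socket_mouth (a point): centre of the socket opening, level with its flat brass top face (68 mm across, 80 mm above the table). z up. Hole 24 mm across with two slots 12 mm wide, out to 23 mm along this point's +x and -x; the flange is 5 mm thick. The head fits either way round. Seated, its collar lies on this face and head_grip is 31 mm above this point.
- pedestal: the pedestal carrying the socket, fixed: round dark foot 120 mm across, 12 mm thick; origin under its centre, axes as socket_mouth. Under the flange the pin can turn only clockwise (from above), once head_grip is under 35.5 mm above the socket face, and stops after a quarter turn (7 degrees play), lying along y. Let go there, the spring lifts the head 4.5 mm off flush.
- plunger (a joint): spring plunger inside the socket, metres pushed down: 0 at rest, its top 9 mm below the socket face; the stem meets it on the way in and it reads 0.010 with the head fully seated. Spring 4 N at rest and 12 N when seated (800 N/m)
- spool_a: bystander: white thread spool, 30 mm across, 30 mm tall, standing; origin at centre of its underside
- spool_b: bystander: wooden thread spool, 32 mm across, 42 mm tall, standing; origin at centre of its underside
- cement: bystander: small amber glass jar, 30 mm across, 58 mm tall; origin at centre of its underside
- bead_tray: bystander: clear open bead tray 110 x 80 x 22 mm at the robot's right; origin at centre of its underside
- brush: bystander: small brush 150 mm long lying at the robot's left; origin at the middle of its underside
- bodkin: bystander: needle tool with a wooden handle, 130 mm long, lying at the right; origin at the middle of its underside
- bobbin: bystander: wire thread holder with a brass tube and spool, 130 mm long, lying at the left; origin at its middle, on the table
Not all that is in view belongs to the job. What is shaped like the part that bears head_grip but purple or red is not meant. Several things look just like the pedestal: the one meant starts nearest to the robot's base.

How it is judged (in metres and radians):
On the way:
1. the head is pushed down against the spring with its pin in the slots, the pin below the flange (z of head_grip in the frame of socket_mouth below 0.036 m and horizontal distance between head_grip and socket_mouth below 0.006 m and angle between the x axis of head_grip and the x axis of socket_mouth, either way round below 0.35 rad), for 0.05 s.
At the end, for the whole second after the job is handed in: the head is upright in the socket (within 5 mm of its axis, 0.1 rad of vertical), turned a quarter turn from the slots (within 0.25 rad), collar flush on the socket face (gap under 2 mm), the plunger pushed in at least 7.5 mm, and the fingers still hold the head (at least 2 N) (z of head_grip in the frame of socket_mouth between 0.028 and 0.033 m and horizontal distance between head_grip and socket_mouth below 0.005 m and angle between the x axis of head_grip and the y axis of socket_mouth, either way round below 0.25 rad and angle between head_grip's own z axis and vertical below 0.1 rad and value of joint plunger above 0.0075 m and contact force between the fingers and jaw_head above 2 N); the arm keeps its last pose, push and grip.
It fails at once if another thing on the bench is shifted by more than 40 mm (distance of any of spool_a, spool_b, cement, bead_tray, brush, bodkin, bobbin from where it was at the start of the episode above 0.04 m).
It also fails if it takes over 48 s, if anything falls off the work surface, if the arm or the gripper's body presses on something with over 40 N, if the wrist force passes 120 N, or if a joint passes its speed limit or range.

## Working session

There is one attempt and no reset: what is moved stays moved. The work goes in short steps, each a Python script; the robot and the scene stay as the last script left them, time stands still between calls to the robot, and variables do not carry over. Pictures are saved under pics/ and viewed, at most 10 in all, crops included, and the job is handed in when it is done.

```bash
mkdir -p pics
python3 - <<'E'
from workcell import env,kin,vision,order
import cv2,numpy as np
np.set_printoptions(precision=2,suppress=True)
for c in("top","side"):
    im=vision.read_camera(c); cv2.imwrite(f"pics/{c}1.png",im)
    m=vision.camera_model(c); print(c,m["intrinsics"],m["R"],m["t"])
    for n in("head_grip","park_hole","socket_mouth","pedestal","head_pin"):
        print(n,[(np.round(d["point"]).tolist(),round(d["confidence"],2)) for d in vision.mark_of(c,n)])
m=vision.camera_model("wrist");print(m)
s=env.sense();print(env.grip_point_offset,s)
E
```

```text
top [[438.61   0.   321.34]
 [  0.   438.61 245.35]
 [  0.     0.     1.  ]] [[ 0.01 -1.   -0.  ]
 [-0.99 -0.01 -0.14]
 [ 0.14  0.   -0.99]] [   0.58  527.57 1038.87]
head_grip [([299.0, 462.0], 0.95), ([310.0, 401.0], 0.73), ([248.0, 408.0], 0.65), ([248.0, 404.0], 0.28)]
park_hole [([249.0, 404.0], 0.93), ([305.0, 146.0], 0.71)]
socket_mouth [([258.0, 247.0], 0.88), ([182.0, 212.0], 0.84)]
pedestal [([190.0, 220.0], 0.7), ([306.0, 144.0], 0.56), ([264.0, 250.0], 0.55)]
head_pin [([298.0, 456.0], 0.93), ([253.0, 406.0], 0.92), ([312.0, 401.0], 0.82), ([249.0, 406.0], 0.57)]
side [[453.78   0.   321.78]
 [  0.   453.78 241.08]
 [  0.     0.     1.  ]] [[-0.67 -0.74 -0.01]
 [-0.49  0.46 -0.74]
 [ 0.56 -0.49 -0.67]] [351.78 313.8  770.01]
head_grip [([212.0, 456.0], 0.75), ([244.0, 424.0], 0.68), ([213.0, 384.0], 0.65)]
park_hole [([222.0, 382.0], 0.6), ([225.0, 385.0], 0.36)]
socket_mouth [([260.0, 182.0], 0.79), ([289.0, 268.0], 0.6)]
pedestal [([288.0, 191.0], 0.86), ([315.0, 270.0], 0.84)]
head_pin [([259.0, 424.0], 0.92), ([225.0, 384.0], 0.91), ([224.0, 452.0], 0.8)]
{'intrinsics': array([[371.65,   0.  , 321.29],
       [  0.  , 371.65, 238.3 ],
       [  0.  ,   0.  ,   1.  ]]), 'hand_eye': array([[  -0.  ,   -0.96,   -0.27,   68.13],
       [   1.  ,   -0.  ,   -0.  ,    0.36],
       [   0.  ,   -0.27,    0.96, -142.76],
       [   0.  ,    0.  ,    0.  ,    1.  ]])}
-18.700000000000003 {'time': 0.6, 'q': array([ 1.12,  0.59,  0.05,  1.61, -0.03,  0.94, -0.03]), 'dq': array([-0., -0., -0.,  0.,  0.,  0., -0.]), 'joint_efforts': array([ -0.  , -54.83,   1.54, -19.84,   0.01,   0.  ,   0.  ]), 'tcp_pos': array([ 253.25, -679.35,  231.32]), 'eef_rot': array([[ 0.94,  0.35, -0.  ],
       [ 0.35, -0.94, -0.  ],
       [-0.  ,  0.  , -1.  ]]), 'contact_force': array([ 1.1 , -0.29, -0.3 ]), 'torque': array([ 0.04, -0.04, -0.  ]), 'finger_force': 0.0, 'grip_width': 1.0016071664581476}
```

View pics/top1.png

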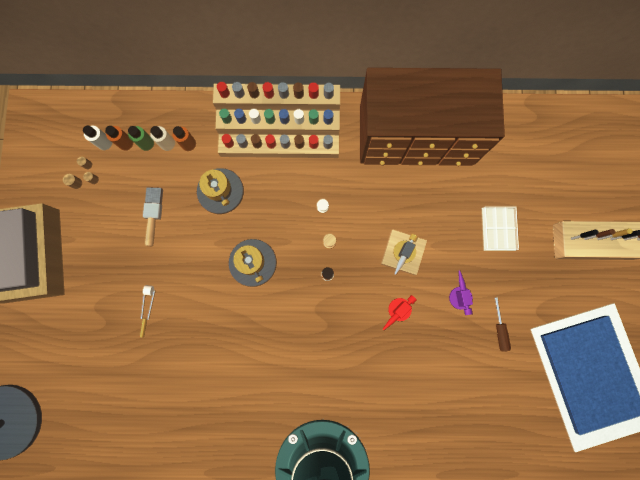

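View pics/side1.png

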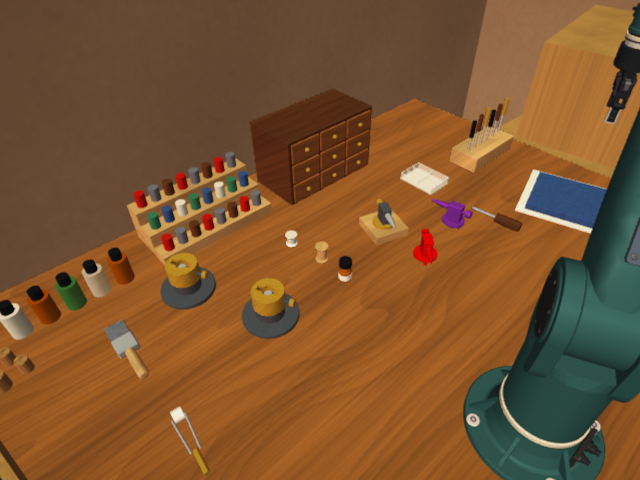

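Top view: the candidates for the head are the steel/brass one in the wooden block (row 248, col 405), a red one (310, 401) and a purple one (298, 461). The description picks the one in the block. Two pedestals show, at (258, 247) and (182, 212); the first is nearer the base (row ~475). The jaws point to (272, 397), so head yaw is about 155°.

```bash
cat > h.py <<'E'
from workcell import env,kin,vision,order
import cv2,numpy as np
from scipy.spatial.transform import Rotation as Ro
np.set_printoptions(precision=2,suppress=True)
def ray(cam,px,pose=None):
    """px [row,col] -> origin, direction in world"""
    m=vision.camera_model(cam);K=m["intrinsics"]
    v=np.array([(px[1]-K[0,2])/K[0,0],(px[0]-K[1,2])/K[1,1]])
    if cam=="wrist":
        r=np.hypot(*v)+1e-12; d=np.r_[v/r*np.sin(r),np.cos(r)]
        p,R=pose;H=np.array(m["hand_eye"])
        return p+R@H[:3,3],R@H[:3,:3]@d
    R=np.array(m["R"]);return -R.T@m["t"],R.T@np.r_[v,1]
def at_z(cam,px,z,pose=None):
    o,d=ray(cam,px,pose);return o+d*(z-o[2])/d[2]
def proj_w(X,pose):
    m=vision.camera_model("wrist");K=m["intrinsics"];H=np.array(m["hand_eye"]);p,R=pose
    c=H[:3,:3].T@(R.T@(np.array(X)-p)-H[:3,3]);th=np.arctan2(np.hypot(c[0],c[1]),c[2])
    u=c[:2]/np.hypot(c[0],c[1])*th*K[0,0];return np.array([u[1]+K[1,2],u[0]+K[0,2]])
def down(yaw):
    """tool pointing down, tool x at world yaw"""
    c,s=np.cos(yaw),np.sin(yaw);return np.array([[c,s,0],[s,-c,0],[0,0,-1.]])
def pose():
    s=env.sense();return np.array(s["tcp_pos"]),np.array(s["eef_rot"])
def st(): 
    s=env.sense();print("t",round(s["time"],2),"tcp",s["tcp_pos"],"F",s["contact_force"],"T",s["torque"],"w",round(s["grip_width"],3),"ff",s["finger_force"],"q7",s["q"][6])
def snap(name):
    P=pose();im=vision.read_camera("wrist");cv2.imwrite(f"pics/{name}.png",im);return P,im
E
python3 - <<'E'
from h import *
print("head top/side",at_z("top",[248,406],77-24),at_z("side",[213,384],53))
print("park",at_z("top",[249,404],22),at_z("side",[223,383],22))
print("sock",at_z("top",[258,247],80),at_z("side",[289,268],80))
print("sock far",at_z("top",[182,212],80))
h=at_z("top",[248,406],53)
h[2]=170
for y in(155,-25):
    for d in (0,):
        print(y,kin.ik(h,down(np.radians(y))))
s=at_z("top",[258,247],80);s[2]=230
for y in range(-180,180,30): print(y,kin.ik(s,down(np.radians(y))))
E
```

```text
head top/side [ 521.02 -197.9    53.  ] [ 515.19 -198.59   53.  ]
park [ 522.66 -198.85   22.  ] [ 514.35 -197.63   22.  ]
sock [489.66 180.12  80.  ] [487.49 176.47  80.  ]
sock far [672.21 270.51  80.  ]
155 [ 0.7   0.52 -0.57  2.02  0.42  0.71  1.  ]
-25 [ 0.14  0.47  0.19  2.05 -0.14  0.64 -1.58]
-180 [ 0.36  0.56 -1.11  2.03  0.63  0.94  0.48]
-150 [ 0.34  0.54 -1.07  2.03  0.6   0.92  1.04]
-120 [ 0.34  0.54 -1.07  2.03  0.6   0.92  1.56]
-90 [-1.04  0.44  0.82  2.09 -0.46  0.79 -3.08]
-60 [-1.24  0.62  1.19  2.09 -0.74  0.93 -2.25]
-30 [-0.26  0.35 -0.23  2.06  0.11  0.75 -2.65]
0 [-0.19  0.35 -0.32  2.05  0.16  0.76 -2.18]
30 [-0.09  0.37 -0.45  2.05  0.23  0.77 -1.73]
60 [ 0.04  0.4  -0.62  2.05  0.32  0.79 -1.29]
90 [ 0.11  0.42 -0.72  2.04  0.38  0.81 -0.83]
120 [ 0.2   0.45 -0.85  2.04  0.45  0.84 -0.38]
150 [ 0.28  0.5  -0.98  2.04  0.54  0.88  0.05]
```

Run:
```python
from h import *
def look(n,names):
    env.sleep(0.2);P,im=snap(n);np.save(f"pics/{n}.npy",np.vstack([P[0],P[1]]))
    for k,z in names:
        for d in vision.mark_of("wrist",k): print(k,np.array(d["point"]),round(d["confidence"],2),at_z("wrist",d["point"],z,P))
    return im
env.movep([489,180,250],down(np.radians(120)));
b=look("ws",[("socket_mouth",80),("pedestal",0)]);st()
env.movep([519,-198,220],down(np.radians(155)))
a=look("wh",[("head_grip",53),("head_pin",9),("park_hole",22)]);st()
cv2.imwrite("pics/both.png",np.hstack([a[40:440,120:520],b[40:440,120:520]]))
```

```text
socket_mouth [231.4 527.1] 0.82 [668.45 268.46  80.  ]
socket_mouth [214.8 320. ] 0.76 [487.49 180.46  80.  ]
socket_mouth [321.5 220.7] 0.26 [455.96  40.97  80.  ]
pedestal [216.9 493.8] 0.73 [671.26 266.18   0.  ]
pedestal [200. 319.] 0.62 [486.71 179.17   0.  ]
t 4.08 tcp [489.08 179.91 250.01] F [ 0.68 -0.07  1.42] T [ 0.01  0.04 -0.02] w 0.997 ff 0.0 q7 -0.3540548714497026
head_grip [213.1 318.3] 0.81 [ 515.22 -197.47   53.  ]
head_grip [ 63.9 258.6] 0.58 [ 378.76 -188.53   53.  ]
head_grip [168.9 131.8] 0.57 [ 404.48 -333.28   53.  ]
head_pin [165.2 150.8] 0.83 [ 404.39 -334.68    9.  ]
head_pin [ 66.5 263.6] 0.7 [ 372.15 -188.23    9.  ]
head_pin [204.1 320. ] 0.57 [ 516.   -196.35    9.  ]
t 5.89 tcp [ 519.16 -197.52  220.09] F [ 1.3  -0.11  0.17] T [ 0.01 -0.03 -0.02] w 0.999 ff 0.0 q7 0.8411749420135233
```

View pics/both.png

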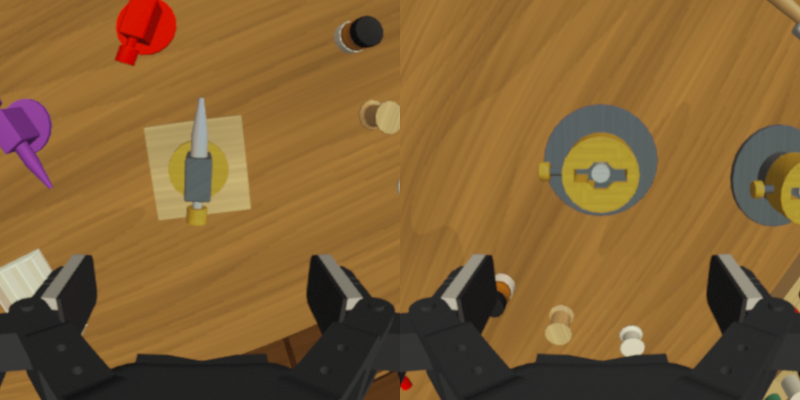

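The left half (head) shows the steel head with tip at (row 138, col 321), knob at (253, 317) and brass collar on the block. The right half shows the near socket, centre at about (213, 320), with its slots nearly horizontal in the image, so slot yaw is about 30°. Next I'll measure the angles.

Run:
```python
from h import *
def load(n):
    a=np.load(f"pics/{n}.npy");return (a[0],a[1:]),cv2.imread(f"pics/{n}.png")
P,im=load("wh")
t=at_z("wrist",[140,321.3],59,P);k=at_z("wrist",[254,317],59,P)
print("tip",t,"knob",k,np.linalg.norm(t-k),np.degrees(np.arctan2(*(t-k)[1::-1])))
# block rectification: 6px/mm orthophoto at plane z
def ortho(P,im,c,z,half,yaw,s=4):
    n=int(2*half*s);g=(np.arange(n)-n/2)/s;cy,sy=np.cos(yaw),np.sin(yaw)
    mp=np.zeros((n,n,2),np.float32)
    for i in range(n):
        for j in range(n):
            u,v=g[j],-g[i]
            mp[i,j]=proj_w([c[0]+u*cy-v*sy,c[1]+u*sy+v*cy,z],P)[::-1]
    return cv2.remap(im,mp,None,cv2.INTER_LINEAR)
o=ortho(P,im,[516,-197.5],53,50,np.radians(155))
P,im=load("ws")
q=ortho(P,im,[487.5,180.3],80,50,np.radians(30))
for x in(o,q): 
    cv2.line(x,(0,200),(400,200),(0,0,255),1);cv2.line(x,(200,0),(200,400),(0,0,255),1)
cv2.imwrite("pics/ortho.png",np.hstack([o,q]))
```

```text
tip [ 460.11 -169.09   59.  ] knob [ 546.14 -213.08   59.  ] 96.62842543511677 152.91981798533385Traceback (most recent call last):
  File "<stdin>", line 16, in <module>
  File "<stdin>", line 14, in ortho
  File "h.py", line 17, in proj_w
    m=vision.camera_model("wrist");K=m["intrinsics"];H=np.array(m["hand_eye"]);p,R=pose
ValueError: time passes only in moves, steps and waits
```

```bash
cat >> h.py <<'E'
def load(n):
    a=np.load(f"pics/{n}.npy");return (a[0],a[1:]),cv2.imread(f"pics/{n}.png")
def ortho(P,im,c,z,half,yaw,s=4):
    """top-down picture of plane z round c, its right = world yaw, s px/mm, red centre cross"""
    m=vision.camera_model("wrist");K=m["intrinsics"];H=np.array(m["hand_eye"]);p,R=P
    n=int(2*half*s);g=(np.arange(n)-n/2)/s;u,v=np.meshgrid(g,-g);cy,sy=np.cos(yaw),np.sin(yaw)
    X=np.stack([c[0]+u*cy-v*sy,c[1]+u*sy+v*cy,0*u+z],-1)
    C=((X-p)@R-H[:3,3])@H[:3,:3];r=np.hypot(C[...,0],C[...,1]);f=np.arctan2(r,C[...,2])/r*K[0,0]
    o=cv2.remap(im,(C[...,0]*f+K[0,2]).astype(np.float32),(C[...,1]*f+K[1,2]).astype(np.float32),cv2.INTER_CUBIC)
    o[n//2,::3]=o[::3,n//2]=(0,0,255);return o
E
python3 - <<'E'
from h import *
o=ortho(*load("wh"),[516,-197.5],53+6,50,np.radians(155))
q=ortho(*load("ws"),[487.5,180.3],80,50,np.radians(30))
cv2.imwrite("pics/ortho.png",np.hstack([o,q]))
E
```

```text
(no output)
```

View pics/ortho.png

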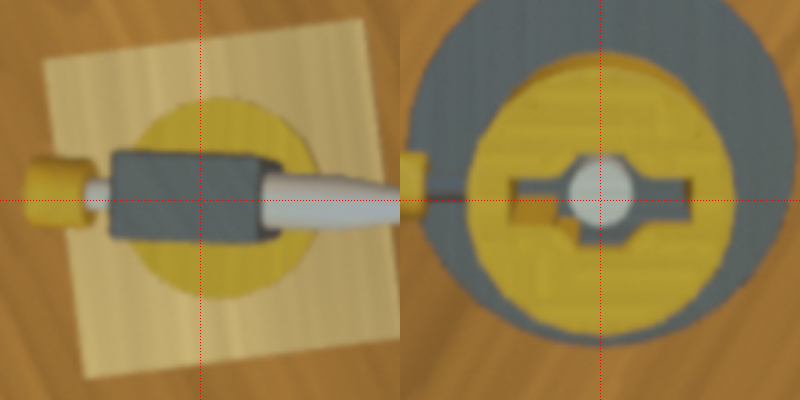

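Run:
```python
from h import *
P,im=load("wh");H=vision.camera_model("wrist")["hand_eye"]
o=P[0]+P[1]@H[:3,3];y=np.radians(155)
def w(c,r,z):
    u,v=(c-200)/4,(200-r)/4;X=np.array([516+u*np.cos(y)-v*np.sin(y),-197.5+u*np.sin(y)+v*np.cos(y),59])
    return o+(X-o)*(z-o[2])/(X[2]-o[2])
print(w(220,198,29),w(185.5,196.7,73))
for a,b in(((110,196),(260,198)),): print(np.linalg.norm(w(*a,73)-w(*b,73)))
h=np.array([515.5,-197])
q0=env.sense()["q"]
print(q0)
from itertools import product
for hy in(153.5,-26.5):
    print("grasp",hy,kin.ik([*h,30],down(np.radians(hy))))
for sy in(30,-150): print("enter",sy,kin.ik([487.5,180.3,130],down(np.radians(sy))),"end",kin.ik([487.5,180.3,90],down(np.radians(sy-90))))
```

```text
[ 516.54 -198.56   29.  ] [ 516.12 -198.33   73.  ]
35.776469454475226
[ 0.96  0.55 -0.96  1.98  0.58  0.91  0.84]
grasp 153.5 [ 0.75  0.78 -0.67  2.09  0.91  0.58  0.53]
grasp -26.5 [-0.13  0.79  0.6   2.13 -0.96  0.52 -0.82]
enter 30 [-0.21  0.5  -0.31  2.14  0.29  0.54 -1.78] end [ 0.37  0.94 -1.25  2.13  1.13  1.01  2.13]
enter -150 [ 0.27  0.7  -1.02  2.12  0.86  0.81  0.8 ] end [ 0.    0.63 -0.61  2.15  0.68  0.56 -0.59]
```

Run:
```python
from h import *
R=down(np.radians(153.5));x,y=516.3,-198.4
env.movep([x,y,120],R)
print(env.servo_line([x,y,36],velocity=80,contact_N=15));st()
env.gripper_close(100);st()
env.servo_line([x,y,130],velocity=80);env.sleep(0.2);st()
P,im=snap("g");np.save("pics/g.npy",np.vstack(P))
cv2.imwrite("pics/gside.png",np.hstack([im[100:440,150:490],cv2.resize(vision.read_camera("side")[120:290,300:470],(340,340))]))
```

```text
False
t 7.58 tcp [ 516.74 -198.38   36.42] F [ 0.38 -0.46 -0.07] T [-0.01 -0.03 -0.03] w 0.999 ff 0.0 q7 0.5384912571905038
t 8.18 tcp [ 516.56 -198.4    36.35] F [-0.49  0.09  4.13] T [ 0.03  0.12 -0.03] w 0.242 ff 97.97552347183228 q7 0.5383901730572807
t 9.71 tcp [ 516.08 -198.27  129.59] F [ 0.04 -0.16 -2.9 ] T [-0.02  0.04  0.03] w 0.245 ff 97.621328830719 q7 0.6935107757458852
```

View pics/gside.png

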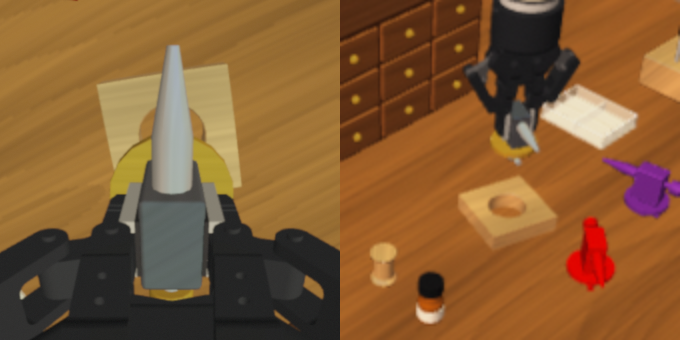

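Run:
```python
from h import *
P,_=load("g");t=at_z("wrist",[147,323],P[0][2]+22.65,P);print("tip in tool xy",P[1].T@(t-P[0]))
S=np.array([487.5,180.3]);R=down(np.radians(-150))
env.servo_line([516,-198,185],velocity=150)
env.movep([*S,185],R);env.servo_line([*S,125],velocity=100);env.sleep(.2);st()
print(env.servo_line([*S,106],velocity=25,contact_N=6));st()
```

```text
tip in tool xy [ 64.64   0.39 -22.6 ]
t 12.69 tcp [487.95 180.61 125.65] F [ 0.55 -0.65 -3.  ] T [-0.03 -0.01 -0.03] w 0.243 ff 97.63155341148376 q7 0.7823364704123517
False
t 13.6 tcp [487.56 180.41 106.08] F [ 0.32 -0.52 -3.13] T [ 0.02 -0.01  0.01] w 0.249 ff 97.63161778450012 q7 0.7485942317864628
```

The tip is 64.6 mm along tool x (66 expected), so the grasp is centred. The pin is already 5 mm into the slots with no contact, so next I push down.

Run:
```python
from h import *
S=np.array([487.5,180.3]);R=down(np.radians(-150))
print(env.servo_line([*S,95],velocity=25,contact_N=25));st()
env.sleep(.3);st()
```

```text
False
t 14.19 tcp [487.92 180.64  95.72] F [-0.91 -0.79  7.62] T [-0.4   0.28  0.03] w 0.246 ff 98.77575874328613 q7 0.7281501583313393
t 14.49 tcp [487.92 180.65  95.8 ] F [-1.38 -2.7   8.62] T [-0.39  0.38 -0.01] w 0.243 ff 98.77641677856445 q7 0.7281231264317105
```

Run:
```python
from h import *
S=np.array([487.3,180.1])
for a in(30,60,80,88):
    print(a,env.servo_line([*S,94.5],down(np.radians(-150-a)),velocity=20,contact_N=25))
    st();R=pose()[1];print(np.degrees(np.arctan2(R[1,0],R[0,0])))
```

```text
30 False
t 15.17 tcp [488.49 181.32  95.69] F [-0.71 -0.58  7.8 ] T [-0.14  0.09 -0.03] w 0.248 ff 98.79395842552185 q7 0.2812999922589743
-179.95222632875107
60 False
t 15.84 tcp [488.85 181.52  95.77] F [ 1.15 -0.34  7.49] T [-0.11 -0.02 -0.04] w 0.245 ff 98.79758834838867 q7 -0.1488911799939538
150.05561018331005
80 False
t 16.34 tcp [489.   181.55  95.78] F [ 0.12 -0.26  7.8 ] T [-0.01 -0.05  0.03] w 0.244 ff 98.80401134490967 q7 -0.4263487895145373
130.05395953801968
88 False
t 16.63 tcp [489.06 181.53  95.77] F [ 0.83 -0.29  7.41] T [-0.09 -0.05  0.  ] w 0.244 ff 98.8353681564331 q7 -0.5352245464065829
122.03609667476903
```

Run:
```python
from h import *
for z in(93,91.5,90):
    print(z,env.servo_line([486.5,179.3,z],down(np.radians(-240)),velocity=15,contact_N=30));env.sleep(.2)
    st()
    if env.sense()["contact_force"][2]>18: break
P,im=snap("f")
cv2.imwrite("pics/f2.png",np.hstack([im[60:460,150:490],cv2.resize(vision.read_camera("side")[200:350,200:320],(320,400),interpolation=cv2.INTER_CUBIC)]))
```

```text
93 False
t 17.11 tcp [488.97 181.39  94.53] F [ 0.48 -0.34  8.24] T [ 0.11 -0.24  0.02] w 0.243 ff 99.21387076377869 q7 -0.5647191522249876
91.5 False
t 17.56 tcp [489.05 181.41  94.35] F [-1.56 -1.45 21.6 ] T [-0.37  0.52  0.  ] w 0.243 ff 100.88352084159851 q7 -0.5672163642919135
```

View pics/f2.png

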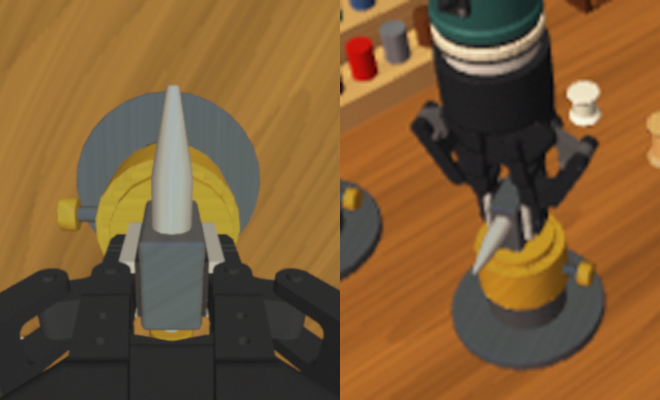

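The collar met the face at TCP z 94.35, which is the predicted flush height. Total push is about 24 N, twice the spring's 12 N, and the picture shows the collar flat on the socket with the jaws a quarter turn from the slots.

Run:
```python
from h import *
env.sleep(.3);st();print(order.job_done())
```

```text
t 17.96 tcp [489.05 181.39  94.35] F [-0.82 -0.73 20.71] T [-0.39  0.51  0.01] w 0.245 ff 100.8836817741394 q7 -0.5672593133430549
the job is handed in; nothing more can be done
None
```

I handed the job in at about 18 s; it returned no verdict, but by my readings the jaw head is in the near pedestal's socket, turned a quarter turn clockwise, collar flush, and still gripped (about 100 N) and pressed down.

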